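# Close the bearing pot with its nested lids, then lift off and hold the outer cover

## Task

The steel bearing pot on the bench stands open; its two nested lids lie beside it, the outer cover resting loosely on the inner lid, whose tall knob sticks up through the cover's collar (only lifting by the knob brings both). Carry both lids over together, still nested, and lower them gently until both are fully home on the pot; then lift the outer cover alone, leaving the inner lid seated as it is. Finish while still holding the outer cover in the gripper, steady and level and well clear above the inner lid's knob, so that I can look over its rim; do not put it down or let go, and leave the other things on the bench alone.

Things in the scene. Friction and masses are not known exactly. Their poses are not given: they have to be found in the camera images.
- pot: Open round steel pot screwed to the bench, 116 mm outside diameter, 106 mm bore, 70 mm high, with a 148 mm foot flange 4 mm thick and some ball bearings low inside. Origin: centre of its underside, on the bench; z up. It does not move during the job; it may stand left or right of the lids.
- pot_rim (a point): Centre of the pot's mouth, level with the top of its rim (70 mm above the bench).
- inner_lid: Round inner lid, 220-350 g, under the cover at the start, standing on its plug. Origin: centre of the plug's underside; z up. Plug 100 mm wide (92 at foot), 14 mm deep, 3 mm play all round in the pot; on it a disc 114 mm wide, 5 mm thick, that rests on the pot's rim (home: origin 56 mm above pot's origin); then a boss 28 mm wide, 7 high, and a black upright round knob 24 mm wide.
- knob_top (a point): Centre of the knob's top end, 75 mm above the inner lid's origin. While nested, the knob stands 34 mm proud of the cover's collar: that part can be gripped. Lifted by it, the inner lid carries the cover on its disc.
- outer_lid: Outer cover, 210-325 g: round steel plate 136 mm wide, 4 mm thick, 34 mm hole in the middle (3 mm play round the boss); skirt hanging 13 mm below the plate, 130 mm inside, goes outside the pot. Origin: centre of the plate's underside; z up; nested, 19 mm above the inner lid's origin. It lies loose on the inner lid's disc.
- collar_top (a point): Centre of the top of the cover's round collar, 22 mm above the cover's origin. The collar is 48 mm wide outside and 18 mm high above the plate: gripped there, the cover comes up alone, and the knob stands between the fingers, at first 34 mm higher than the collar.
- spray_can: Bystander: upright can, 56 mm diameter, 130 mm high, beyond the work. Origin: centre of its underside.
- wrench: Bystander: steel wrench 180 mm long lying flat between pot and lids, roughly along x. Origin: under its middle.
- bearing_race: Bystander: steel bearing ring, 56 mm diameter, 16 mm high, at the left. Origin: centre of its underside.
- carton: Bystander: small closed cardboard box 100 x 70 x 55 mm, at the right. Origin: centre of its underside.
Not all that is in view belongs to the job. Leave any brown or yellow look-alike of the outer_lid alone. Leave any yellow look-alike of the inner_lid alone.

How it is judged (in metres and radians):
On the way:
1. both lids are home on the pot, the cover still resting on the inner lid (z of inner_lid in the frame of pot between 0.053 and 0.059 m and horizontal distance between inner_lid and pot below 0.007 m and angle between each of inner_lid, outer_lid's own z axis and vertical below 0.05 rad and z of outer_lid in the frame of inner_lid below 0.022 m and horizontal distance between outer_lid and inner_lid below 0.008 m and linear speed of each of inner_lid, outer_lid below 0.02 m/s), for 0.2 s.
At the end, for the whole second after the job is handed in: Inner lid home on the pot (height within 3 mm, centred within 7 mm, level within 0.05 rad), at rest, untouched by the fingers; the fingers hold the outer cover still, level within 0.2 rad, its plate 20 mm or more above the knob's top, touching neither inner lid nor pot (z of inner_lid in the frame of pot between 0.053 and 0.059 m and horizontal distance between inner_lid and pot below 0.007 m and angle between inner_lid's own z axis and vertical below 0.05 rad and linear speed of inner_lid below 0.02 m/s and contact force between the fingers and inner_lid below 0.2 N and z of outer_lid in the frame of inner_lid above 0.095 m and angle between outer_lid's own z axis and vertical below 0.2 rad and linear speed of outer_lid below 0.03 m/s and contact force between the fingers and outer_lid above 1 N and contact force between outer_lid and inner_lid below 0.1 N and contact force between outer_lid and pot below 0.1 N); the arm keeps its last pose, push and grip.
It fails at once if the lids come apart (more than 10 mm) while the inner lid is not fully home on the pot, or the inner lid comes up with the cover once they have parted (z of outer_lid in the frame of inner_lid above 0.029 m and not (z of inner_lid in the frame of pot between 0.0525 and 0.06 m and horizontal distance between inner_lid and pot below 0.008 m and angle between inner_lid's own z axis and vertical below 0.06 rad)).
It fails at once if the lids are dropped onto the pot (faster than 0.4 m/s within 30 mm of home) (distance between inner_lid and pot_rim below 0.032 m and linear speed of inner_lid above 0.4 m/s).
It fails at once if the spray can, wrench, bearing ring or carton is shifted by more than 30 mm (distance of any of spray_can, wrench, bearing_race, carton from where it was at the start of the episode above 0.03 m).
It also fails if it takes over 48 s, if anything falls off the work surface, if the arm or the gripper's body presses on something with over 40 N, if the wrist force passes 120 N, or if a joint passes its speed limit or range.

## Robot

A 6-joint arm with a two-finger parallel gripper is mounted at the origin on the work surface. World frame = base frame: x ahead of the robot, y to its left, z up, the work surface at z = 0. Lengths are in mm, angles in rad, forces in N, time in s.
With the tool pointing down it reaches from about 350 to 875 mm from the base axis. Payload 4.2 kg.
Tool frame: the origin (TCP) lies midway between the tips of the shut fingers; the grasp point (between the pads) lies 19 mm behind it (arm.hold_point_z is the distance from the TCP to the grasp point, in mm); z points along the fingers, y is the line along which they close (so a half turn about z gives the same grasp; the last joint's range is limited). The gripper opens to 85 mm and grips with 20 to 120 N. Pads are 22 mm wide; open, the fingers measure 114 mm over their backs; the gripper's body (76 mm by 85 mm) begins 54 mm behind the grasp point. The pads swing forward as they close: fully open they stand 13 mm farther back than shut.
Start: joints at [1.523, 0.385, 0.008, 0, -1.194, -0.259], TCP at [188.724, 595.804, 231.312] pointing down, gripper open.
Joint ranges: [-3.14, 3.14], [-1.21, 2.06], [-1.07, 1.41], [-3.16, 2.05], [-2.99, -0.16], [-3.1, 3.1]. Speed limits (rad/s): [2.79, 2.79, 3.14, 3.14, 3.14, 3.14].

## Interface

Orientations are given as a unit quaternion [x, y, z, w].
In Python, from bench import arm, vision gives the robot as it stands. The module is installed in compiled form; this text tells all that it offers.
- The arm moves only by the tool servo_tool, never from a script. Its argument "plan" is a list of rows, each a list of 7 numbers: the shift along the world's x, y, z each as a share of 300 mm, from -1 to 1, then the turn, a rotation vector about the world's x, y, z each as a share of 2 rad, from -1 to 1, then the opening, from 0 (shut) to 1 (fully open). A call has 1 to 20 rows; each row shifts and turns the commanded pose from where the row before left it; what a row does not reach is not made up. A row lasts 1/8 s, in which the tool goes at most 62.5 mm and 10.7 degrees, less where a joint would pass 70% of its speed; a pose out of reach is approached as far as the arm can. A call with a number of a shift or a turn outside -1 to 1 is refused whole. A call with a gripper value outside its range is refused whole. The fingers move at their own pace and stop on an object; the grip force is fixed at half the most. Time passes only in rows, so rows that do not move let the fingers close. It gives the time, the measured TCP pose, the force, the opening and the grip force at its end, in the units of the state.
- arm.read_state(): the state, without advancing time (a new reading comes with each control period).
- vision.get_image(name): name is "scene" or "side" or "wrist"; returns a dict with "image" (384x512x3 uint8, red, green, blue), "z_map" (384x512 float32, mm along the optical axis (not along the pixel's ray), 0 where there is no reading), "K" (3x3 intrinsics, pixels), "world_to_cam" (4x4, takes a point from world to camera coordinates); the wrist camera has in their place "mount" (4x4, takes a point from camera to tool coordinates, whose origin is the TCP and whose axes are the flange's). Camera axes: x right, y down, z forward; pixel columns grow to the right and rows downward; lengths in mm; the calibration is good to about 2 mm. A picture is of the moment at which its call begins: read the wrist's pose just before it.
- arm.job_done(): hands the job in; it is judged then, once.
The state is a dict: "clock": time; "joints": joint angles; "joint_vel": joint speeds; "joint_efforts": joint torques, N m; "position": TCP position; "ee_rot": TCP orientation; "contact_force": force on the tool from outside, world axes, zero at the start; "wrist_torque": the same for the moment, N m; "gripper_width": finger opening in mm; "grasp_force": force on a finger pad.
Only numpy, scipy, OpenCV 4.12 (cv2) and the standard library are available. Lean on these libraries where they do the work, as an engineer would, in place of code of your own. Each camera call takes 0.05 s, during which the arm holds its last target. There are 200 camera calls.

## Working session

There is one attempt and no reset: what is moved stays moved. The work goes in short steps, Python scripts to look and compute and a tool call to move; the robot and the scene stay as the last step left them, time stands still between calls to the robot, and variables do not carry over. Pictures are saved under pics/ and viewed, at most 10 in all, crops included, and the job is handed in when it is done.

Besides the shell and the picture viewer there is one more tool, called by a JSON object that holds its "op" and its "data". servo_tool: Moves the arm, as the interface text tells. Its arguments: {"type":"object","properties":{"plan":{"type":"array"}},"required":["plan"]}

```bash
mkdir -p pics; cat > h.py <<'E'
import numpy as np, cv2
from bench import arm, vision
def pts(d):
    z=d["z_map"]; K=d["K"]; v,u=np.mgrid[:z.shape[0],:z.shape[1]]
    c=np.stack([(u-K[0,2])/K[0,0]*z,(v-K[1,2])/K[1,1]*z,z,np.ones_like(z)],-1)
    return (c@np.linalg.inv(d["world_to_cam"]).T)[...,:3]
E
python3 - <<'E'
from h import *
print(arm.read_state())
for n in("scene","side"):
    d=vision.get_image(n); np.savez(n+".npz",**d); cv2.imwrite(f"pics/{n}0.png",d["image"][...,::-1]); print(n,d["K"],d["world_to_cam"])
    P=pts(d); print((d["z_map"]==0).mean(), P[192,256])
E
```

```text
{'clock': 0.0, 'joints': array([ 1.52264448e+00,  3.85565630e-01,  6.63329527e-03, -5.29531679e-04,
       -1.19402241e+00, -2.58593051e-01]), 'joint_vel': array([ 4.00599517e-04, -2.67946606e-05,  6.96084038e-04,  2.92462898e-04,
        2.33753103e-04, -6.87012156e-04]), 'joint_efforts': array([ 6.51883420e-04, -3.92293561e+01,  1.88393354e+01,  4.18601230e+00,
       -4.62678523e-03, -4.07615360e-06]), 'position': array([188.524127  , 595.26885205, 230.21451473]), 'ee_rot': array([ 9.88245951e-01, -1.52868295e-01, -1.31382134e-04,  1.09908802e-03]), 'contact_force': array([ 0.39704659,  0.08555334, -0.01693638]), 'wrist_torque': array([-0.0374698 ,  0.00491826, -0.02496517]), 'grasp_force': 0.0, 'gripper_width': 85.35026765679189}
scene [[422.75020889   0.         256.05333863]
 [  0.         422.75020889 196.81026528]
 [  0.           0.           1.        ]] [[-7.82562159e-01  6.22547592e-01  5.56442867e-03  4.19353365e+02]
 [ 4.72723797e-01  5.99997521e-01 -6.45395373e-01 -1.73138526e+02]
 [-4.05127979e-01 -5.02431559e-01 -7.63828417e-01  1.42701702e+03]
 [ 0.00000000e+00  0.00000000e+00  0.00000000e+00  1.00000000e+00]]
0.004114786783854167 [458.30670393 -97.75779376  -0.69862362]
side [[442.7427285    0.         248.46125405]
 [  0.         442.7427285  192.04803047]
 [  0.           0.           1.        ]] [[-9.91994681e-01 -1.25625147e-01 -1.28403749e-02  5.21781037e+02]
 [-8.53296670e-02  7.41791989e-01 -6.65179293e-01  1.20130637e+02]
 [ 9.30881335e-02 -6.58758656e-01 -7.46573260e-01  1.17427445e+03]
 [ 0.00000000e+00  0.00000000e+00  0.00000000e+00  1.00000000e+00]]
0.0040283203125 [ 517.12007494 -105.00521911   -2.62598052]
```

View pics/scene0.png

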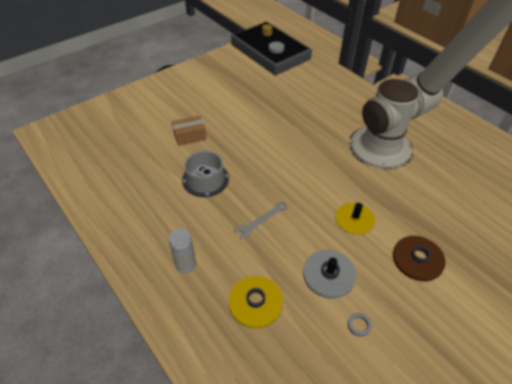

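View pics/side0.png

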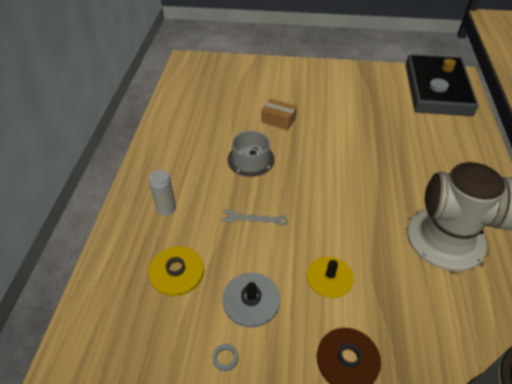

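The grey lid stack is at scene (330,272) / side (251,298), with the black knob near scene (332,264). The pot is at scene (205,173) / side (251,153). The wrench lies between them, and the look-alikes are yellow and brown.

```bash
python3 - <<'E'
from h import *
for n,L,Pt in(("scene",(330,272),(205,173)),("side",(251,298),(251,153))):
    d=np.load(n+".npz"); P=pts(d)
    def near(c,r): 
        u,v=c; return P[v-r:v+r,u-r:u+r].reshape(-1,3)
    def circ(Q):
        (c,r)=cv2.minEnclosingCircle(Q[:,:2].astype(np.float32)); return np.round(c,1),round(r,1),len(Q),np.round(np.median(Q[:,2]),1)
    Q=near(L,42); z=Q[:,2]
    print(n,"z hist",np.histogram(z,bins=range(-5,95,5))[0])
    print(" plate",circ(Q[(z>17)&(z<28)])," collar",circ(Q[(z>36)&(z<44)])," top",circ(Q[(z>70)&(z<82)]), z.max())
    Q=near(Pt,38); z=Q[:,2]
    print(" pot hist",np.histogram(z,bins=range(-5,95,5))[0]," rim",circ(Q[(z>66)&(z<75)]))
    # rim fit: fixed-z ring, algebraic circle
    R=Q[(z>66)&(z<74)]; A=np.c_[2*R[:,:2],np.ones(len(R))]; s=np.linalg.lstsq(A,(R[:,:2]**2).sum(1),rcond=None)[0]; print(" rim lsq",s[:2],np.sqrt(s[2]+s[0]**2+s[1]**2))
E
```

```text
scene z hist [3478 1325   42   69  354 1303   98   30   75   57    9   10   10    9
   15   45   18    0    0]
 plate (array([430.7, 268.9]), 130.4, 1674, np.float64(21.8))  collar (array([488.8, 245.8]), 24.3, 122, np.float64(39.7))  top (array([488.2, 246.1]), 12.0, 63, np.float64(73.8)) 975.9198887485001
 pot hist [2467 1603  210  111  141  114  130  174  107   89   86   90   74   96
  149   36    0    0    0]  rim (array([ 549.9, -237.3]), 59.6, 164, np.float64(68.6))
 rim lsq [ 549.36809002 -236.87217677] 55.285061280100265
side z hist [3516  878   42   53  483 1533   67   37  101   48   10    9   13   11
   13   69   11    0    0]
 plate (array([488.8, 247.4]), 69.2, 2046, np.float64(21.3))  collar (array([489.2, 248.2]), 24.5, 135, np.float64(38.8))  top (array([488. , 248.3]), 12.7, 80, np.float64(73.1)) 963.2901806585218
 pot hist [2911  990  136  115  145  119  129  167  121  102  117  112   93   86
  154   15    0    0    0]  rim (array([ 548.2, -234.7]), 59.3, 145, np.float64(67.7))
 rim lsq [ 549.02011048 -234.64617201] 55.36122008669863
```

Both views agree: lids at about (488.5, 247), pot at about (549, -236), with knob, collar and rim heights as expected. Next I move above the knob.

{"op": "servo_tool", "data": {"plan": [[0.083, -0.097, 0, 0, 0, 0, 1], [0.083, -0.097, 0, 0, 0, 0, 1], [0.083, -0.097, 0, 0, 0, 0, 1], [0.083, -0.097, 0, 0, 0, 0, 1], [0.083, -0.097, 0, 0, 0, 0, 1], [0.083, -0.097, 0, 0, 0, 0, 1], [0.083, -0.097, 0, 0, 0, 0, 1], [0.083, -0.097, 0, 0, 0, 0, 1], [0.083, -0.097, 0, 0, 0, 0, 1], [0.083, -0.097, 0, 0, 0, 0, 1], [0.083, -0.097, 0, 0, 0, 0, 1], [0.083, -0.097, 0, 0, 0, 0, 1], [0, 0, -0.09, 0, 0, 0, 1], [0, 0, -0.09, 0, 0, 0, 1], [0, 0, -0.09, 0, 0, 0, 1], [0, 0, 0, 0, 0, 0, 1], [0, 0, 0, 0, 0, 0, 1]]}}

```text
clock: 2.22
position: [488.1, 247.0, 151.2]
ee_rot: [0.988, -0.153, 0.001, -0.0]
contact_force: [0.4, 0.0, 0.2]
gripper_width: 85.4
grasp_force: 0.0
```

```bash
cat > w.py <<'E'
from h import *
from scipy.spatial.transform import Rotation as R
def wrist(name):
    s=arm.read_state(); d=vision.get_image("wrist"); cv2.imwrite(f"pics/{name}.png",d["image"][...,::-1])
    T=np.eye(4); T[:3,:3]=R.from_quat(s["ee_rot"]).as_matrix(); T[:3,3]=s["position"]
    d["world_to_cam"]=np.linalg.inv(T@d["mount"]); return s,d,pts(d)
def circ(Q):
    (c,r)=cv2.minEnclosingCircle(Q[:,:2].astype(np.float32)); return np.round(c,1),round(r,1),len(Q),np.round(np.median(Q[:,2]),1)
E
python3 - <<'E'
from w import *
s,d,P=wrist("w1"); print(s["position"],s["ee_rot"],s["joints"])
Q=P.reshape(-1,3); Q=Q[np.hypot(Q[:,0]-488.5,Q[:,1]-247)<40]; z=Q[:,2]
print(circ(Q[(z>36)&(z<44)]) ,circ(Q[(z>68)&(z<82)]) if ((z>68)&(z<82)).any() else 0)
E
```

```text
[488.08076414 246.99112018 151.19897993] [ 9.88291384e-01 -1.52576834e-01  5.78944800e-04 -3.38621931e-04] [ 7.65215105e-01  3.25702231e-01 -2.99852616e-01  6.28382043e-04
 -9.44000463e-01  4.98862663e-01]
(array([489. , 244.9]), 24.1, 812, np.float64(39.5)) (array([488.3, 245.4]), 11.8, 613, np.float64(73.6))
```

View pics/w1.png

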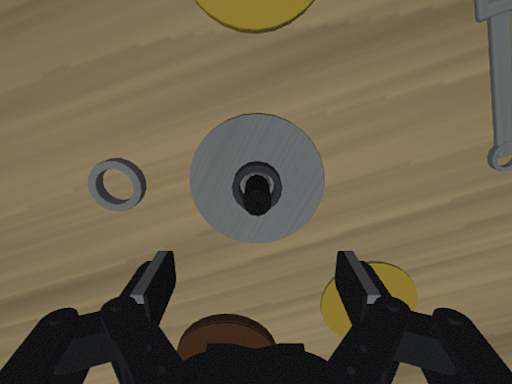

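The wrist view shows the knob at (257,195), centred between the fingers (x about 256), with nothing under them. I descend, then close on the knob.

{"op": "servo_tool", "data": {"plan": [[0, -0.003, -0.1, 0, 0, 0, 1], [0, 0, -0.1, 0, 0, 0, 1], [0, 0, -0.08, 0, 0, 0, 1], [0, 0, -0.05, 0, 0, 0, 1], [0, 0, -0.023, 0, 0, 0, 1], [0, 0, 0, 0, 0, 0, 1], [0, 0, 0, 0, 0, 0, 0], [0, 0, 0, 0, 0, 0, 0], [0, 0, 0, 0, 0, 0, 0], [0, 0, 0, 0, 0, 0, 0], [0, 0, 0, 0, 0, 0, 0], [0, 0, 0, 0, 0, 0, 0], [0, 0, 0, 0, 0, 0, 0], [0, 0, 0, 0, 0, 0, 0]]}}

```text
clock: 4.03
position: [487.6, 245.7, 44.9]
ee_rot: [0.988, -0.153, 0.0, -0.0]
contact_force: [-1.8, -1.2, 5.1]
gripper_width: 22.8
grasp_force: 58.9
```

{"op": "servo_tool", "data": {"plan": [[0, 0, 0.01, 0, 0, 0, 0], [0, 0, 0.03, 0, 0, 0, 0], [0, 0, 0.05, 0, 0, 0, 0], [0, 0, 0.07, 0, 0, 0, 0], [0, 0, 0.07, 0, 0, 0, 0], [0, 0, 0.06, 0, 0, 0, 0], [0, 0, 0.05, 0, 0, 0, 0], [0, 0, 0.02, 0, 0, 0, 0], [0, 0, 0.01, 0, 0, 0, 0], [0, 0, 0, 0, 0, 0, 0], [0, 0, 0, 0, 0, 0, 0]]}}

```text
clock: 5.4
position: [487.2, 245.5, 154.7]
ee_rot: [0.988, -0.153, -0.001, 0.001]
contact_force: [-0.5, -0.8, -7.1]
gripper_width: 22.2
grasp_force: 59.1
```

```bash
python3 - <<'E'
from w import *
s,d,P=wrist("w2"); print(s["position"],s["ee_rot"],s["contact_force"],s["wrist_torque"])
Q=P.reshape(-1,3); p=s["position"]; Q=Q[np.hypot(Q[:,0]-p[0],Q[:,1]-p[1])<66]; z=Q[:,2]
print(np.histogram(z,bins=range(-5,220,10)))
m=(z>120)&(z<139); A=np.c_[Q[m,:2]-p[:2],np.ones(m.sum())]; print(np.linalg.lstsq(A,z[m],rcond=None)[0], circ(Q[m]))
E
```

```text
[487.19511448 245.45331677 154.69144305] [ 9.88246672e-01 -1.52865778e-01 -5.33051106e-04  5.33612434e-04] [-0.46122539 -0.7793163  -7.08171865] [ 0.02514919  0.01229495 -0.01211867]
(array([  371,     0,     0,     0,     0,     0,     0,     0,     0,
           0,     0,     0,     0, 20582,   641,  1594,   622,   976,
        2637,   934,  2072,  6025]), array([ -5,   5,  15,  25,  35,  45,  55,  65,  75,  85,  95, 105, 115,
       125, 135, 145, 155, 165, 175, 185, 195, 205, 215]))
[-9.32059181e-04 -3.38560836e-04  1.31473383e+02] (array([487.2, 245.4]), 66.0, 20831, np.float64(131.4))
```

View pics/w2.png

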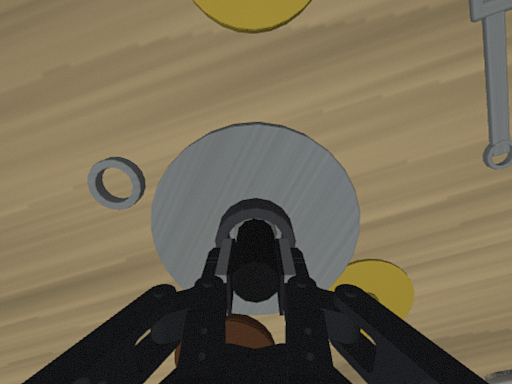

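Both lids are up, level and nested: the plate centre is near (256,222), fit tilt is about 0.001 rad, and the load is 7 N. I carry them to the pot.

{"op": "servo_tool", "data": {"plan": [[0.0025, -0.02, 0, 0, 0, 0, 0], [0.005, -0.04, 0, 0, 0, 0, 0], [0.0075, -0.06, 0, 0, 0, 0, 0], [0.0096, -0.076, 0, 0, 0, 0, 0], [0.0096, -0.076, 0, 0, 0, 0, 0], [0.0096, -0.076, 0, 0, 0, 0, 0], [0.0096, -0.076, 0, 0, 0, 0, 0], [0.0096, -0.076, 0, 0, 0, 0, 0], [0.0096, -0.076, 0, 0, 0, 0, 0], [0.0096, -0.076, 0, 0, 0, 0, 0], [0.0096, -0.076, 0, 0, 0, 0, 0], [0.0096, -0.076, 0, 0, 0, 0, 0], [0.0096, -0.076, 0, 0, 0, 0, 0], [0.0096, -0.076, 0, 0, 0, 0, 0], [0.0096, -0.076, 0, 0, 0, 0, 0], [0.0096, -0.076, 0, 0, 0, 0, 0], [0.0096, -0.076, 0, 0, 0, 0, 0], [0.0096, -0.076, 0, 0, 0, 0, 0], [0.0096, -0.076, 0, 0, 0, 0, 0], [0.0096, -0.076, 0, 0, 0, 0, 0]]}}

```text
clock: 7.95
position: [540.1, -179.7, 155.4]
ee_rot: [0.988, -0.153, -0.0, 0.0]
contact_force: [-0.7, 0.1, -6.6]
gripper_width: 22.2
grasp_force: 59.1
```

{"op": "servo_tool", "data": {"plan": [[0.0096, -0.076, 0, 0, 0, 0, 0], [0.0075, -0.06, 0, 0, 0, 0, 0], [0.005, -0.04, 0, 0, 0, 0, 0], [0.0025, -0.02, 0, 0, 0, 0, 0], [0, 0, 0, 0, 0, 0, 0], [0, 0, 0, 0, 0, 0, 0], [0, 0, 0, 0, 0, 0, 0]]}}

```text
clock: 8.82
position: [548.4, -236.1, 155.5]
ee_rot: [0.988, -0.152, 0.0, -0.0]
contact_force: [-0.5, 0.1, -6.4]
gripper_width: 22.6
grasp_force: 59.2
```

```bash
python3 - <<'E'
from w import *
s=arm.read_state(); print(s["position"],s["ee_rot"],s["joints"])
for n in("scene","side"):
    d=vision.get_image(n); cv2.imwrite(f"pics/{n}1.png",d["image"][...,::-1]); P=pts(d).reshape(-1,3)
    p=s["position"]; Q=P[np.hypot(P[:,0]-p[0],P[:,1]-p[1])<90]; z=Q[:,2]
    m=(z>126)&(z<136); print(n,circ(Q[m])); print(" median",np.median(Q[m],0))
    A=np.c_[Q[m,:2]-p[:2],np.ones(m.sum())]; print(np.linalg.lstsq(A,z[m],rcond=None)[0])
E
```

```text
[ 548.40512413 -236.12913513  155.50335339] [ 9.88321277e-01 -1.52384550e-01  1.30836833e-05 -4.36226549e-05] [-1.35689252e-01  4.00389710e-01 -1.69575284e-01 -1.03075560e-04
 -1.00080366e+00  1.40058009e+00]
scene (array([ 551.8, -235. ]), 69.6, 967, np.float64(132.3))
 median [ 562.22051226 -219.70126044  132.29704169]
[-4.30056465e-03 -5.47466456e-03  1.32293480e+02]
side (array([ 549.3, -231.8]), 69.6, 898, np.float64(131.4))
 median [ 543.31667915 -215.99414076  131.44276236]
[ 1.07093054e-03 -4.81583916e-03  1.31402146e+02]
```

View pics/side1.png

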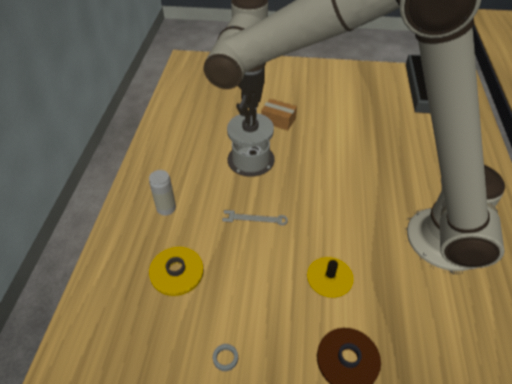

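The side view shows the nested lids at (250,128) directly over the pot, and the neighbours undisturbed. I shift about 1.3 mm in y and lower slowly.

{"op": "servo_tool", "data": {"plan": [[-0.001, -0.0045, -0.01, 0, 0, 0, 0], [0, 0, -0.025, 0, 0, 0, 0], [0, 0, -0.03, 0, 0, 0, 0], [0, 0, -0.025, 0, 0, 0, 0], [0, 0, -0.02, 0, 0, 0, 0], [0, 0, -0.015, 0, 0, 0, 0], [0, 0, -0.01, 0, 0, 0, 0], [0, 0, -0.01, 0, 0, 0, 0], [0, 0, 0, 0, 0, 0, 0], [0, 0, 0, 0, 0, 0, 0], [0, 0, 0, 0, 0, 0, 0]]}}

```text
clock: 10.3
position: [548.2, -238.1, 112.1]
ee_rot: [0.988, -0.153, 0.0, 0.0]
contact_force: [-0.4, -0.4, -6.4]
gripper_width: 22.6
grasp_force: 59.2
```

{"op": "servo_tool", "data": {"plan": [[0, 0, -0.007, 0, 0, 0, 0], [0, 0, -0.007, 0, 0, 0, 0], [0, 0, 0, 0, 0, 0, 0], [0, 0, 0, 0, 0, 0, 0]]}}

```text
clock: 10.8
position: [548.1, -238.1, 107.7]
ee_rot: [0.988, -0.153, -0.0, 0.0]
contact_force: [0.1, -0.5, -5.4]
gripper_width: 22.5
grasp_force: 59.2
```

{"op": "servo_tool", "data": {"plan": [[0, 0.001, -0.005, 0, 0, 0, 0], [0, 0.001, -0.005, 0, 0, 0, 0], [0, 0, -0.005, 0, 0, 0, 0], [0, 0, 0, 0, 0, 0, 0], [0, 0, 0, 0, 0, 0, 0]]}}

```text
clock: 11.42
position: [548.1, -237.5, 103.2]
ee_rot: [0.988, -0.153, -0.0, 0.0]
contact_force: [-0.8, 0.3, -5.6]
gripper_width: 22.6
grasp_force: 59.2
```

{"op": "servo_tool", "data": {"plan": [[0, 0, -0.003, 0, 0, 0, 0], [0, 0, -0.003, 0, 0, 0, 0], [0, 0, 0, 0, 0, 0, 0], [0, 0, 0, 0, 0, 0, 0]]}}

```text
clock: 11.92
position: [548.1, -237.4, 101.4]
ee_rot: [0.988, -0.153, 0.0, 0.0]
contact_force: [-0.2, 0.5, -6.4]
gripper_width: 22.4
grasp_force: 59.2
```

{"op": "servo_tool", "data": {"plan": [[0, 0, -0.003, 0, 0, 0, 0], [0, 0, -0.003, 0, 0, 0, 0], [0, 0, 0, 0, 0, 0, 0], [0, 0, 0, 0, 0, 0, 0]]}}

```text
clock: 12.42
position: [548.3, -237.5, 101.0]
ee_rot: [0.988, -0.153, 0.0, 0.0]
contact_force: [-4.6, 3.3, 7.2]
gripper_width: 22.3
grasp_force: 60.3
```

The lids touch down at TCP z 101.0, against 100.9 expected. I open the gripper and check the seating.

{"op": "servo_tool", "data": {"plan": [[0, 0, 0.002, 0, 0, 0, 0], [0, 0, 0, 0, 0, 0, 0.5], [0, 0, 0, 0, 0, 0, 1], [0, 0, 0, 0, 0, 0, 1], [0, 0, 0, 0, 0, 0, 1], [0, 0, 0, 0, 0, 0, 1], [0, 0, 0, 0, 0, 0, 1]]}}

```text
clock: 13.3
position: [548.1, -237.5, 100.2]
ee_rot: [0.988, -0.153, 0.0, 0.0]
contact_force: [-0.2, 0.7, 0.5]
gripper_width: 85.6
grasp_force: 0.0
```

```bash
python3 - <<'E'
from w import *
s,d,P=wrist("w3"); p=s["position"]; print(p,s["gripper_width"])
def rep(P):
    Q=P.reshape(-1,3); Q=Q[np.hypot(Q[:,0]-p[0],Q[:,1]-p[1])<80]; z=Q[:,2]
    m=(z>72)&(z<84); A=np.c_[Q[m,:2]-p[:2],np.ones(m.sum())]; print(" plate",np.linalg.lstsq(A,z[m],rcond=None)[0],circ(Q[m]))
    for a,b in((92,100),(125,134)):
        m=(z>a)&(z<b)&(np.hypot(Q[:,0]-p[0],Q[:,1]-p[1])<30)
        if m.sum()>3: print(" ",circ(Q[m]))
rep(P)
for n in("scene","side"): rep(pts(vision.get_image(n)))
E
```

```text
[ 548.11027107 -237.45988817  100.20276298] 85.63047615811686
 plate [-1.50740574e-04  3.02705278e-04  7.77590902e+01] (array([ 549.7, -238. ]), 68.1, 25379, np.float64(77.7))
  (array([ 550.3, -238.3]), 24.0, 2136, np.float64(95.5))
  (array([ 549.1, -237.6]), 12.3, 1796, np.float64(129.5))
 plate [-1.82189419e-03 -1.99511700e-03  7.80409862e+01] (array([ 548.8, -236.1]), 70.3, 911, np.float64(78.1))
  (array([ 555.7, -239.7]), 24.1, 45, np.float64(95.6))
  (array([ 556. , -236.1]), 7.8, 12, np.float64(129.9))
 plate [ 1.75477700e-03 -2.10860245e-03  7.69682178e+01] (array([ 549.2, -233.6]), 69.1, 820, np.float64(77.0))
  (array([ 538.9, -230.3]), 21.9, 46, np.float64(94.3))
  (array([ 545.7, -233.6]), 12.1, 28, np.float64(128.3))
```

View pics/w3.png

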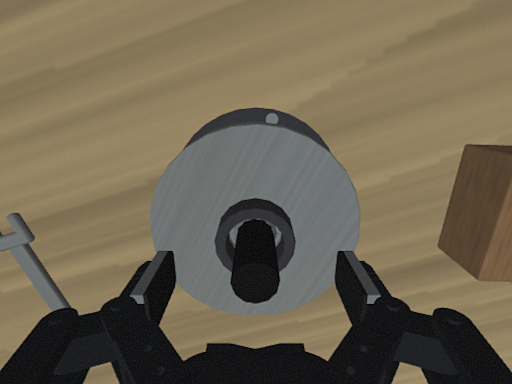

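Both lids are home: the plate reads level at 77.7 mm (79 less the usual camera bias), and the collar at (256,238) is centred between the fingers. I go down to the collar and close.

{"op": "servo_tool", "data": {"plan": [[0.004, 0, -0.02, 0, 0, 0, 1], [0, 0, -0.02, 0, 0, 0, 1], [0, 0, -0.015, 0, 0, 0, 1], [0, 0, -0.005, 0, 0, 0, 1], [0, 0, 0, 0, 0, 0, 1], [0, 0, 0, 0, 0, 0, 0.75], [0, 0, 0, 0, 0, 0, 0.65], [0, 0, 0, 0, 0, 0, 0.5], [0, 0, 0, 0, 0, 0, 0], [0, 0, 0, 0, 0, 0, 0], [0, 0, 0, 0, 0, 0, 0], [0, 0, 0, 0, 0, 0, 0], [0, 0, 0, 0, 0, 0, 0]]}}

```text
clock: 15.08
position: [549.5, -237.7, 83.1]
ee_rot: [0.988, -0.153, 0.0, 0.0]
contact_force: [-2.1, 0.4, 6.2]
gripper_width: 45.3
grasp_force: 61.2
```

{"op": "servo_tool", "data": {"plan": [[0, 0, 0.004, 0, 0, 0, 0], [0, 0, 0.006, 0, 0, 0, 0], [0, 0, 0.007, 0, 0, 0, 0], [0, 0, 0.007, 0, 0, 0, 0], [0, 0, 0, 0, 0, 0, 0], [0, 0, 0, 0, 0, 0, 0]]}}

```text
clock: 15.82
position: [549.2, -237.4, 89.3]
ee_rot: [0.988, -0.153, -0.0, -0.0]
contact_force: [0.2, 0.0, -3.5]
gripper_width: 45.4
grasp_force: 61.6
```

```bash
python3 - <<'E'
from w import *
s,d,P=wrist("w4"); p=s["position"]; print(p,s["contact_force"],s["wrist_torque"])
Q=P.reshape(-1,3); Q=Q[np.hypot(Q[:,0]-p[0],Q[:,1]-p[1])<66]; z=Q[:,2]
m=(z>76)&(z<94); A=np.c_[Q[m,:2]-p[:2],np.ones(m.sum())]; print(np.linalg.lstsq(A,z[m],rcond=None)[0])
m=(z>120)&(z<145)&(np.hypot(Q[:,0]-p[0],Q[:,1]-p[1])<16); print(m.sum() and np.histogram(z[m],bins=range(120,146,2)))
E
```

```text
[ 549.18199097 -237.38892815   89.29043081] [ 0.19245814  0.04726444 -3.51580223] [0.01791568 0.01360043 0.00021305]
[3.37430303e-05 3.12844042e-03 8.40633133e+01]
(array([ 128,  124,  134,  165, 1421,  416,    0,    0,    0,    0,    0,
          0]), array([120, 122, 124, 126, 128, 130, 132, 134, 136, 138, 140, 142, 144]))
```

View pics/w4.png

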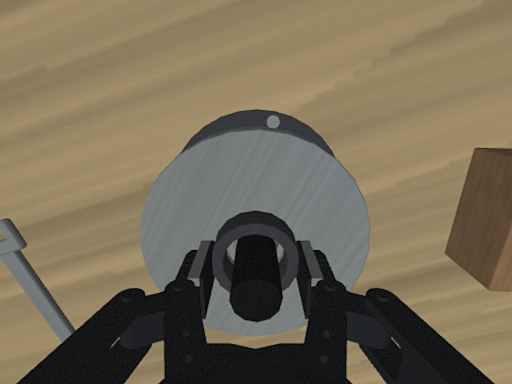

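The cover rises alone: load 3.5 N, plate 6.3 mm up and level, while the knob top stays at 129.5 and clear of the fingers. I lift it straight up.

{"op": "servo_tool", "data": {"plan": [[0, 0, 0.01, 0, 0, 0, 0], [0, 0, 0.02, 0, 0, 0, 0], [0, 0, 0.03, 0, 0, 0, 0], [0, 0, 0.04, 0, 0, 0, 0], [0, 0, 0.05, 0, 0, 0, 0], [0, 0, 0.05, 0, 0, 0, 0], [0, 0, 0.05, 0, 0, 0, 0], [0, 0, 0.04, 0, 0, 0, 0], [0, 0, 0.03, 0, 0, 0, 0], [0, 0, 0.02, 0, 0, 0, 0], [0, 0, 0.01, 0, 0, 0, 0], [0, 0, 0, 0, 0, 0, 0], [0, 0, 0, 0, 0, 0, 0], [0, 0, 0, 0, 0, 0, 0], [0, 0, 0, 0, 0, 0, 0]]}}

```text
clock: 17.75
position: [549.2, -237.4, 194.2]
ee_rot: [0.988, -0.153, -0.0, -0.0]
contact_force: [-0.2, -0.6, -2.7]
gripper_width: 45.2
grasp_force: 61.7
```

```bash
python3 - <<'E'
from w import *
s,d,P=wrist("w5"); p=s["position"]; print(p,s["contact_force"],s["grasp_force"],np.abs(s["joint_vel"]).max())
Q=P.reshape(-1,3); Q=Q[np.hypot(Q[:,0]-p[0],Q[:,1]-p[1])<66]; z=Q[:,2]
m=(z>180)&(z<195); A=np.c_[Q[m,:2]-p[:2],np.ones(m.sum())]; print("cover",np.linalg.lstsq(A,z[m],rcond=None)[0])
for n in("scene","side"):
    d=vision.get_image(n); P=pts(d); cv2.imwrite(f"pics/{n}2.png",d["image"][...,::-1]); Q=P.reshape(-1,3); Q=Q[np.hypot(Q[:,0]-p[0],Q[:,1]-p[1])<70]; z=Q[:,2]
    m=(z>71)&(z<78); A=np.c_[Q[m,:2]-p[:2],np.ones(m.sum())]
    print(n,"disc",m.sum(),m.sum()>3 and (np.linalg.lstsq(A,z[m],rcond=None)[0],circ(Q[m])),np.histogram(z,bins=range(60,200,10))[0])
E
```

```text
[ 549.20521292 -237.40399269  194.20305706] [-0.24067464 -0.58617755 -2.65657027] 61.67076677083969 0.0009837234806425437
cover [5.88985654e-05 2.85679519e-03 1.88836542e+02]
scene disc 622 (array([-5.23051152e-03, -5.90475061e-03,  7.42181511e+01]), (array([ 548.2, -236.2]), 58.1, 622, np.float64(74.1))) [ 97 671  18  21  19  11   0   0   0   0   0  91 753]
side disc 565 (array([-6.66066418e-06,  3.22678687e-03,  7.34257298e+01]), (array([ 548.6, -233.5]), 58.2, 565, np.float64(73.3))) [121 642  23  18  22  22   4   0   0   0   0  87 775]
```

View pics/side2.png

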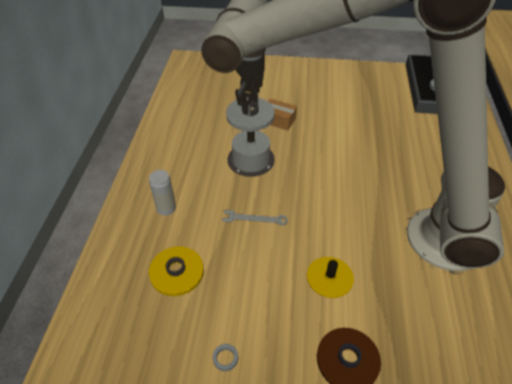

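The side view shows the cover held level at (250,113), with the inner lid still seated on the pot at (251,150). The cover's underside is at about 186 mm and the knob top at 131 mm, so clearance is about 55 mm. The disc's centre matches the pot's within about 1.2 mm.

```bash
python3 -c "
from bench import arm; print(arm.job_done())"
```

```text
the job is handed in; nothing more can be done
None
```

I've handed the job in, with no verdict returned: both lids went home on the pot nested, the inner lid stayed seated, and the gripper is holding the outer cover level about 55 mm above the knob.

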